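# Find the parts case that rattles

### The arm

A 6-joint arm with a two-finger parallel gripper is mounted at the origin on the work surface. World frame = base frame: x ahead of the robot, y to its left, z up, the work surface at z = 0. Lengths are in m, angles in rad, forces in N, time in s.
With the tool pointing down it reaches from about 0.25 to 0.8 m from the base axis. Payload 3.9 kg.
Tool frame: the origin (TCP) lies on the centre line of the jaws, within the pads' length; the fingertips stand 8 mm ahead of it and the grasp point (between the pads) lies 11 mm behind it (env.tip_extent is the distance from the TCP to the fingertips, in m); z points along the fingers, y is the line along which they close (so a half turn about z gives the same grasp; the last joint's range is limited). The gripper opens to 85 mm and grips with 20 to 120 N. Pads are 22 mm wide; open, the fingers measure 114 mm over their backs; the gripper's body (76 mm by 85 mm) begins 54 mm behind the grasp point. The pads swing forward as they close: fully open they stand 13 mm farther back than shut.
Start: joints at [-1.341, 0.26, -0.138, 1.173, 0, 1.571], TCP at [0.12, -0.511, 0.239] pointing down, gripper open.
Joint ranges: [-2.78, 2.78], [-0.83, 1.72], [-1.28, 1.37], [-1.9, 2.12], [-1.57, 1.48], [-3.14, 3.14]. Speed limits (rad/s): [2.57, 2.57, 3.14, 3.14, 3.14, 3.14].

### API

Orientations are given as a unit quaternion [x, y, z, w].
In Python, from bench import env gives the robot as it stands.
- The arm moves only by the tool jog_arm, never from a script. Its argument "steps" is text: rows parted by semicolons, each of 4 numbers parted by spaces: the shift along the tool's x, y, z in m, then the turn about the tool's z in degrees. In form: tx ty tz twist; .... A call has 1 to 20 rows; each row is the pose to reach, as a shift and turn from the pose commanded when the call began, along the tool's axes at that moment; what a row does not reach only later rows make up. A row lasts 1/12 s, in which the tool goes at most 41.7 mm and 7.16 degrees, less where a joint would pass 70% of its speed; a pose out of reach is approached as far as the arm can. A call with a gripper value outside its range is refused whole. "jaw" is the finger opening in m, from 0 to 0.0854, set as the call begins (left out, the last holds). The fingers move at their own pace and stop on an object; the grip force is fixed at half the most. Time passes only in rows, so rows that repeat a pose let the fingers close. It gives the time, the measured TCP pose, the force, the opening and the grip force at its end, in the units of the state.
- env.get_obs(): the state, without advancing time (a new reading comes with each control period).
- env.grab_frame(name): name is "scene" or "side" or "wrist"; returns a dict with "pixels" (420x560x3 uint8, red, green, blue), "fx", "fy", "cx", "cy" (pixels), "xyz" and "attitude" of the camera in the world; the wrist camera has in their place "hand_eye" (4x4, takes a point from camera to tool coordinates, whose origin is the TCP and whose axes are the flange's). Camera axes: x right, y up, looking along -z (the intrinsics and any distortion apply to the point x, -y, -z); pixel columns grow to the right and rows downward; lengths in m; the calibration is good to about 2 mm. A picture is of the moment at which its call begins: read the wrist's pose just before it. There is no depth.
- env.hand_in(): hands the job in; it is judged then, once.
Trained networks look in a picture, given as the dict that the camera call returned (one of the last four; its "shot" number tells which), for a name from the list of things; names that differ only in an ending like _2 or _b are one class to them, and where a whole thing is asked for, a point or a joint stands for the part that bears it (a point fixed in the world has none). Each returns a list of dicts, best first, with "p" (0 to 1); they miss things now and then, are a little off and sometimes report something else, mostly with a low value. They report only what shows in the picture. A call takes as long as a camera call. They do not tell look-alikes from the thing itself.
- env.search_frame(picture, thing): "location" ([x, y, z] in m, in world coordinates, good to about 4 mm: the middle of the surface that is visible of it).
- env.silhouettes(picture, thing): "pixels" (420x560 bool, what is visible of it).
The state is a dict: "t": time; "joints": joint angles; "qvel": joint speeds; "tau": joint torques, N m; "position": TCP position; "tcp_rot": TCP orientation; "wrist_force": force on the tool from outside, world axes, zero at the start; "ft_torque": the same for the moment, N m; "width": finger opening in m; "gripper_force": force on a finger pad.
Only numpy, scipy, OpenCV 4.12 (cv2) and the standard library are available. Lean on these libraries where they do the work, as an engineer would, in place of code of your own. Each camera call takes 0.05 s, during which the arm holds its last target. There are 200 camera calls.

### The job

One of the three sealed grey parts cases has something loose in it. Working along the row from left to right as the robot sees it, lift each case clear of the mat, shake it briskly back and forth a few times, and set it back upright where it stood; then take the one that rattled and finish holding it level and still about 12 cm above the large oval fibreboard block beyond the row, centred over it, without putting it down. Leave the other things on the bench where they are.

Things in the scene. Friction and masses are not known exactly. Their poses are not given: they have to be found in the camera images.
- case_left_center (a point): Left (largest y) of three sealed parts cases that look alike: grey plastic box 120 mm long, 62 mm wide, 56 mm tall, with a black seam and a black latch tab at one short end. This point is its centre, 28 mm above its underside; x runs along the 120 mm, y along the 62 mm, z up. It weighs 0.30 to 0.40 kg with its contents; weight and looks tell nothing about which one rattles.
- case_middle_center (a point): The middle case of the row, same as the left one, point at its centre. In two of the three cases 190 g of parts are packed tight in the middle; in one (any of the three) a loose 36 mm steel ball of 190 g rolls freely along a channel on the case's own x axis, 72 mm from end wall to end wall.
- case_right_center (a point): The right case of the row (smallest y), same as the left one, point at its centre. When a case is shaken along its length or tilted lengthwise a little, the loose ball knocks on the end wall ahead and mostly stays near it, which the wrist feels as a moment shift of up to 0.13 N m across the case's length between the two ends (its weight times the 72 mm); tight contents do not shift.
- oval_mark_top (a point): Middle of the top face of the large fixed oval fibreboard block (120 mm by 80 mm, 20 mm tall, standing on the bench), beyond the row of cases; z up. It is the mark over which the rattling case is to be presented.
- oval_a: Loose small oval fibreboard block, 62 x 40 x 20 mm; origin under its centre, on the bench. A bystander: leave it alone.
- oval_b: Loose small oval fibreboard block, 55 x 34 x 20 mm; origin under its centre, on the bench. A bystander: leave it alone.
- pill_a: Loose white plastic pill-shaped bead, 28 x 16 x 12 mm, lying between the left and middle cases; origin under its centre, on the bench. A bystander: leave it alone.
- pill_b: Loose white plastic pill-shaped bead, 28 x 16 x 12 mm, lying between the middle and right cases; origin under its centre, on the bench. A bystander: leave it alone.
- micrometer: Loose blue micrometer lying flat, about 140 x 80 mm, 22 mm tall; origin under its centre, on the bench. A bystander: leave it alone.
- driver: Loose screwdriver about 200 mm long lying flat, handle 26 mm thick; origin under its centre, on the bench. A bystander: leave it alone.
- steel_ring: Loose steel ring 36 mm across, 8 mm tall; origin under its centre, on the bench. A bystander: leave it alone.
Not all that is in view belongs to the job. Leave any pink, red or turquoise look-alike of the part that bears case_left_center alone.

How it is judged:
By the outcome, as a careful person would: the job done as asked, in the order asked, and still so for the second after the job is handed in, while the arm keeps its last pose, push and grip.
It also fails if it takes over 72 s, if anything falls off the work surface, if the arm or the gripper's body presses on something with over 40 N, if the wrist force passes 120 N, or if a joint passes its speed limit or range.

## Working session

There is one attempt and no reset: what is moved stays moved. The work goes in short steps, Python scripts to look and compute and a tool call to move; the robot and the scene stay as the last step left them, time stands still between calls to the robot, and variables do not carry over. Pictures are saved under pics/ and viewed, at most 10 in all, crops included, and the job is handed in when it is done.

Besides the shell and the picture viewer there is one more tool, called after "Request:" as name(argument=value, ...) on one line, values as JSON. jog_arm: Moves the arm, as the interface text tells. Its arguments: {"type":"object","properties":{"steps":{"type":"string"},"jaw":{"type":"number"}},"required":["steps"]}

```bash
mkdir -p pics; ls; python3 - <<'E'
from bench import env
import cv2,numpy as np
o=env.get_obs(); print({k:np.round(v,3).tolist() for k,v in o.items()}, env.tip_extent)
for n in ["scene","side","wrist"]:
    f=env.grab_frame(n); cv2.imwrite(f"pics/{n}0.png",f["pixels"][:,:,::-1])
    print(n,{k:(np.round(v,3).tolist()) for k,v in f.items() if k!="pixels"})
    for th in ["case_left_center","oval_mark_top","oval_a","pill_a","micrometer","driver","steel_ring"]:
        print(th,[(round(d["p"],2),np.round(d["location"],3).tolist()) for d in env.search_frame(f,th)][:6])
E
```

```text
pics
{'t': 0.0, 'joints': [-1.341, 0.261, -0.139, 1.173, 0.0, 1.571], 'qvel': [0.0, 0.001, -0.001, -0.001, 0.0, 0.001], 'tau': [-0.001, -40.568, 25.392, 0.019, -0.0, -0.0], 'position': [0.119, -0.511, 0.238], 'tcp_rot': [0.993, 0.115, -0.0, -0.001], 'wrist_force': [0.52, -1.1, 0.606], 'ft_torque': [0.032, 0.011, -0.049], 'gripper_force': 0.0, 'width': 0.085} 0.008
scene {'fx': 511.484, 'fy': 511.484, 'cx': 288.955, 'cy': 209.587, 'xyz': [1.022, -0.694, 1.095], 'attitude': [0.343, 0.113, 0.277, 0.89], 'shot': 1}
case_left_center [(0.81, [0.652, 0.122, 0.054]), (0.8, [0.681, 0.499, 0.053]), (0.67, [0.205, 0.335, 0.052]), (0.57, [0.444, 0.203, 0.059])]
oval_mark_top [(0.94, [0.654, -0.03, 0.016])]
oval_a [(0.63, [0.699, 0.256, 0.024]), (0.48, [0.655, -0.032, 0.018])]
pill_a []
micrometer [(0.62, [0.409, 0.358, 0.017])]
driver [(0.84, [0.362, -0.404, 0.02])]
steel_ring [(0.4, [0.396, 0.105, 0.007])]
side {'fx': 385.024, 'fy': 385.024, 'cx': 281.575, 'cy': 207.781, 'xyz': [0.324, -0.676, 0.837], 'attitude': [0.377, -0.028, -0.087, 0.922], 'shot': 2}
case_left_center [(0.97, [0.668, 0.503, 0.046]), (0.73, [0.642, 0.119, 0.054]), (0.7, [0.436, 0.195, 0.053]), (0.62, [0.199, 0.327, 0.054]), (0.47, [0.651, -0.034, 0.024])]
oval_mark_top [(0.94, [0.652, -0.039, 0.021]), (0.25, [0.358, -0.4, 0.023])]
oval_a [(0.71, [0.697, -0.269, 0.02]), (0.54, [0.692, 0.252, 0.024])]
pill_a [(0.55, [0.454, -0.111, 0.017]), (0.49, [0.478, 0.105, 0.014])]
micrometer [(0.7, [0.404, 0.363, 0.019])]
driver [(0.71, [0.355, -0.402, 0.026])]
steel_ring [(0.47, [0.4, 0.106, 0.009]), (0.23, [0.457, -0.108, 0.014])]
wrist {'fx': 345.92, 'fy': 345.92, 'cx': 280.22, 'cy': 207.74, 'hand_eye': [[0.0, 0.961, 0.276, 0.069], [1.0, -0.001, 0.001, 0.0], [0.001, 0.276, -0.961, -0.134], [0.0, 0.0, 0.0, 1.0]], 'shot': 3}
case_left_center []
oval_mark_top []
oval_a []
pill_a []
micrometer []
driver []
steel_ring []
```

View pics/scene0.png

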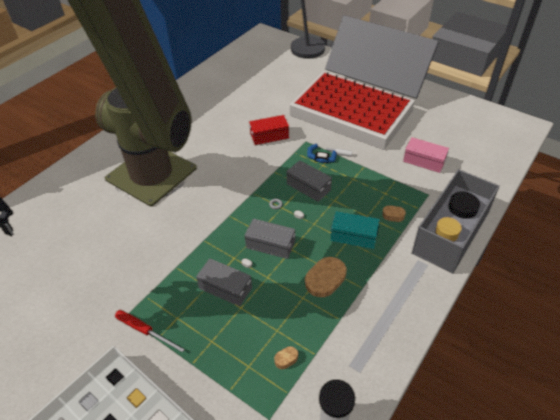

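View pics/side0.png

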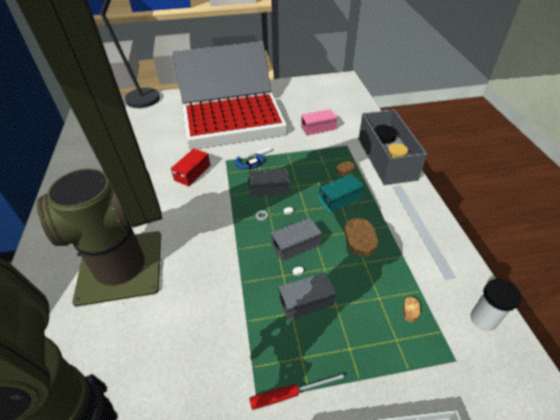

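Three grey cases at scene px (309,180) left, (271,238) middle and (224,280) right; side px (269,180), (298,238) and (307,294). Look-alikes to avoid are red (269,130), pink (426,153) and turquoise (355,228). The mark is the large oval at scene (327,277); small ovals are at (394,213) and (286,357). Next I fit boxes in both views.

```bash
cat > h.py <<'E'
import numpy as np, cv2
from scipy.spatial.transform import Rotation as R
from scipy.optimize import minimize
def proj(f,P,xyz=None,att=None):
    q=R.from_quat(f["attitude"]).inv().apply(np.atleast_2d(P)-f["xyz"])
    return np.c_[f["cx"]+f["fx"]*q[:,0]/-q[:,2], f["cy"]+f["fy"]*q[:,1]/q[:,2]]
def box(x,y,yaw,h,L=.12,W=.062):
    c,s=np.cos(yaw),np.sin(yaw)
    return np.array([[x+c*a-s*b,y+s*a+c*b,z] for z in (0,h) for a,b in ((-L/2,-W/2),(L/2,-W/2),(L/2,W/2),(-L/2,W/2))])
def hullmask(f,P,S=4):
    m=np.zeros((420*S,560*S),np.uint8)
    h=cv2.convexHull((proj(f,P)*S).astype(np.float32)); cv2.fillPoly(m,[np.round(h).astype(np.int32)],1)
    return cv2.resize(m.astype(np.float32),(560,420),interpolation=cv2.INTER_AREA)
def greymask(f,seed):
    hsv=cv2.cvtColor(f["pixels"],cv2.COLOR_RGB2HSV); 
    m=((hsv[...,1]<75)&(hsv[...,2]<150)).astype(np.uint8)
    w=np.zeros_like(m); w[seed[1]-36:seed[1]+37,seed[0]-42:seed[0]+43]=1; m*=w
    m=cv2.morphologyEx(m,cv2.MORPH_CLOSE,np.ones((3,3)));m=cv2.morphologyEx(m,cv2.MORPH_OPEN,np.ones((3,3)))
    n,l,st,_=cv2.connectedComponentsWithStats(m)
    k=1+np.argmax(st[1:,4]); m=(l==k).astype(np.uint8)
    c,_=cv2.findContours(m,cv2.RETR_EXTERNAL,cv2.CHAIN_APPROX_NONE); cv2.fillPoly(m,c,1)
    return m
def fit(fm,x0):
    def cost(p): return sum(np.abs(hullmask(f,box(p[0],p[1],p[2],p[3]))-m).sum()/m.sum() for f,m in fm)
    best=None
    for yaw in np.radians([-25,-10,5,20]):
        r=minimize(cost,[x0[0],x0[1],yaw,.056],method="Nelder-Mead",options=dict(initial_simplex=np.array([[x0[0],x0[1],yaw,.056]]+[[x0[0]+a,x0[1]+b,yaw+c,.056+d] for a,b,c,d in((.02,0,0,0),(0,.02,0,0),(0,0,.25,0),(0,0,0,.008))]),xatol=1e-4,fatol=1e-4))
        if best is None or r.fun<best.fun: best=r
    return best
E
python3 - <<'E'
from bench import env
from h import *
A=env.grab_frame("scene");B=env.grab_frame("side")
out=[A["pixels"].copy(),B["pixels"].copy()]
for nm,sa,sb,x0 in (("L",(309,180),(269,180),(.44,.2)),("M",(271,238),(298,238),(.46,.0)),("R",(224,280),(307,294),(.44,-.2))):
    fm=[(A,greymask(A,sa)),(B,greymask(B,sb))]
    r=fit(fm,x0); print(nm,np.round(r.x[:2],4),np.degrees(r.x[2]).round(1),r.x[3].round(4),r.fun.round(3),[int(m.sum()) for _,m in fm],[fit([q],x0).x.round(3).tolist() for q in fm])
    for o,(f,m) in zip(out,fm):
        c,_=cv2.findContours(m,0,1); cv2.drawContours(o,c,-1,(255,0,0),1)
        h=cv2.convexHull(proj(f,box(*r.x)).astype(np.float32)); cv2.polylines(o,[np.round(h).astype(np.int32)],True,(0,255,0),1)
for f,o in ((A,out[0]),(B,out[1])):
    for th in ("oval_mark_top","pill_a","steel_ring"):
        s=env.silhouettes(f,th)
        for d in s[:2]:
            yy,xx=np.nonzero(d["pixels"]); print(f["shot"],th,round(d["p"],2),xx.mean().round(1),yy.mean().round(1),len(xx))
cv2.imwrite("pics/fit.png",np.hstack([cv2.resize(out[0][140:330,170:390],None,fx=1.8,fy=2.4),cv2.resize(out[1][140:330,200:420],None,fx=1.8,fy=2.4)])[:,:,::-1])
E
```

```text
L [0.4384 0.2266] -4.5 0.0549 0.084 [1221, 1037] [[0.438, 0.227, -0.066, 0.056], [0.438, 0.225, -0.102, 0.055]]
M [ 0.4749 -0.0172] 16.3 0.0572 0.079 [1529, 1432] [[0.475, -0.017, 0.284, 0.058], [0.475, -0.017, 0.279, 0.055]]
R [ 0.4629 -0.1952] 8.5 0.056 0.09 [1759, 1824] [[0.464, -0.195, 0.144, 0.058], [0.463, -0.196, 0.138, 0.054]]
4 oval_mark_top 0.64 324.9 276.4 1195
4 pill_a 0.65 285.2 357.5 381
4 pill_a 0.55 245.9 262.9 50
4 steel_ring 0.64 275.0 202.9 67
5 oval_mark_top 0.77 360.8 236.7 886
5 oval_mark_top 0.66 306.1 295.5 1825
5 pill_a 0.42 297.6 270.4 69
5 pill_a 0.38 288.0 210.1 31
5 steel_ring 0.6 260.6 215.1 59
5 steel_ring 0.36 410.7 308.8 366
```

View pics/fit.png

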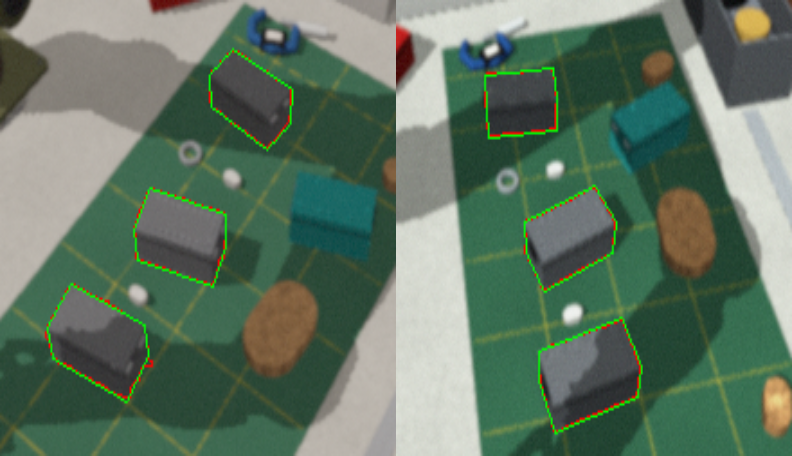

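Request:
jog_arm(steps="0.02 -0.016 0 0;0.05 -0.04 0 0;0.082 -0.066 0 0;0.115 -0.093 0 0;0.147 -0.119 0 0;0.18 -0.145 0 0;0.212 -0.171 0 0;0.245 -0.198 0 0;0.277 -0.224 0 0;0.31 -0.25 0 0;0.335 -0.27 0 0;0.355 -0.287 0 0", jaw=0.0854)

```text
t: 2.6
position: [0.4014, -0.1486, 0.2396]
tcp_rot: [0.993, 0.116, 0.001, 0.0]
wrist_force: [0.7, -0.0, -0.4]
width: 0.0856
gripper_force: 0.0
```

```bash
cat >> h.py <<'E'
def pose(o):
    x=R.from_quat(o["tcp_rot"]).apply([1,0,0]); return np.array(o["position"]),np.arctan2(x[1],x[0])
def go(o,x,y,z,yawdeg):
    p,s=pose(o); d=np.array([x,y,z])-p
    tw=-(yawdeg-np.degrees(s)); tw=(tw+90)%180-90
    return np.round([d[0]*np.cos(s)+d[1]*np.sin(s),d[0]*np.sin(s)-d[1]*np.cos(s),-d[2],tw],4).tolist()
def st(o):
    p,s=pose(o); print("t",o["t"],"p",p.round(4),"yaw",np.degrees(s).round(1),"j",np.round(o["joints"],2),"F",np.round(o["wrist_force"],2),"T",np.round(o["ft_torque"],3),"w",round(o["width"],4),o["gripper_force"])
E
python3 - <<'E'
from bench import env
from h import *
o=env.get_obs(); st(o); print(go(o,.4384,.2266,.15,-4.5))
E
```

```text
t 2.6 p [ 0.4014 -0.1486  0.2396] yaw 13.3 j [-0.35  0.09 -0.35  1.13  0.    2.55] F [ 0.7 -0.  -0.4] T [-0.    -0.013  0.001] w 0.0856 0.0
[0.1223, -0.3567, 0.0896, 17.7942]
```

Request:
jog_arm(steps="0.006 -0.018 0 -7.1;0.012 -0.036 0 -14.2;0.018 -0.053 0.005 -21.3;0.024 -0.071 0.01 -28.4;0.031 -0.089 0.015 -35.5;0.037 -0.107 0.02 -42.6;0.043 -0.125 0.025 -49.7;0.049 -0.143 0.03 -56.8;0.055 -0.16 0.035 -63.9;0.061 -0.178 0.04 -71;0.067 -0.196 0.045 -78.1;0.073 -0.214 0.05 -85.2;0.079 -0.232 0.055 -92.3;0.085 -0.25 0.06 -99.4;0.092 -0.268 0.065 -106.5;0.098 -0.285 0.07 -113.6;0.104 -0.303 0.075 -120.7;0.11 -0.321 0.08 -127.8;0.116 -0.339 0.08 -134.9;0.1223 -0.3567 0.08 -142", jaw=0.08)

```text
t: 4.27
position: [0.4374, 0.2251, 0.1589]
tcp_rot: [0.212, 0.977, -0.0, -0.0]
wrist_force: [0.8, 0.4, -0.2]
width: 0.08
gripper_force: 0.0
```

```bash
python3 - <<'E'
from bench import env
from h import *
o=env.get_obs(); st(o); print(go(o,.4384,.2266,.028,-4.5))
f=env.grab_frame("wrist"); cv2.imwrite("pics/w1.png",f["pixels"][:,:,::-1])
E
```

```text
t 4.2667 p [0.4374 0.2251 0.1589] yaw 155.5 j [ 0.48  0.25 -0.36  0.95 -0.    0.9 ] F [ 0.78  0.36 -0.24] T [ 0.029 -0.002 -0.001] w 0.08 0.0
[-0.0003, 0.0018, 0.1309, -19.9761]
```

View pics/w1.png

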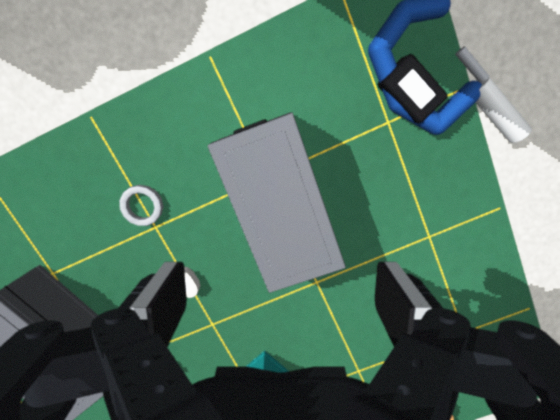

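Request:
jog_arm(steps="0 0.002 0 -7;0 0.002 0.01 -14;0 0.002 0.03 -20;0 0.002 0.055 -20;0 0.002 0.08 -20;0 0.002 0.1 -20;0 0.002 0.118 -20;0 0.002 0.13 -20;0 0.002 0.131 -20;0 0.002 0.131 -20")

```text
t: 5.15
position: [0.438, 0.2257, 0.0279]
tcp_rot: [0.043, 0.999, -0.0, -0.001]
wrist_force: [0.3, 0.4, 0.0]
width: 0.08
gripper_force: 0.0
```

Request:
jog_arm(steps="0 0 0 0;0 0 0 0;0 0 0 0;0 0 0 0;0 0 0 0;0 0 0 0", jaw=0.04)

```text
t: 5.65
position: [0.4396, 0.2265, 0.0296]
tcp_rot: [0.042, 0.999, 0.0, 0.001]
wrist_force: [0.2, -0.8, 6.1]
width: 0.0612
gripper_force: 67.3
```

```bash
python3 - <<'E'
from bench import env
from h import *
o=env.get_obs(); st(o)
E
```

```text
t 5.65 p [0.4396 0.2265 0.0296] yaw 175.2 j [ 0.48  0.4  -0.55  0.62 -0.    0.56] F [ 0.16 -0.78  6.08] T [-0.38   0.137  0.024] w 0.0612 67.28149026632309
```

Request:
jog_arm(steps="0 0 -0.008 0;0 0 -0.025 0;0 0 -0.05 0;0 0 -0.075 0;0 0 -0.098 0;0 0 -0.11 0;0 0 -0.11 0;0 0 -0.11 0;0 0 -0.11 0")

```text
t: 6.4
position: [0.4375, 0.2257, 0.1373]
tcp_rot: [0.042, 0.999, -0.0, -0.001]
wrist_force: [0.0, -0.3, -3.1]
width: 0.0612
gripper_force: 66.4
```

Request:
jog_arm(steps="0.035 0 0 0;0 0 0 0;-0.035 0 0 0;0 0 0 0;0.035 0 0 0;0 0 0 0;-0.035 0 0 0;0 0 0 0;0.035 0 0 0;0 0 0 0;-0.035 0 0 0;0 0 0 0;0.035 0 0 0;0.035 0 0 0;0.035 0 0 0;0.035 0 0 0;0.035 0 0 0;0.035 0 0 0")

```text
t: 7.9
position: [0.4044, 0.2292, 0.1383]
tcp_rot: [0.042, 0.999, 0.0, 0.0]
wrist_force: [0.4, -0.4, -3.4]
width: 0.0615
gripper_force: 72.3
```

```bash
cat >> h.py <<'E'
def moment(env,n=4):
    T=[]
    for i in range(n):
        o=env.get_obs(); r=R.from_quat(o["tcp_rot"]).inv(); T.append(np.r_[r.apply(o["ft_torque"]),r.apply(o["wrist_force"])]); env.grab_frame("wrist")
    T=np.array(T); print("tool-frame moment/force",T.mean(0).round(3),"std",T.std(0).round(3)); return T.mean(0)
E
python3 - <<'E'
from bench import env
from h import *
moment(env);st(env.get_obs())
E
```

```text
tool-frame moment/force [-6.000e-03  1.200e-02  1.000e-03 -4.020e-01 -6.160e-01  3.266e+00] std [0.016 0.025 0.022 0.68  0.388 0.179]
t 8.1 p [0.4041 0.2291 0.1384] yaw 175.1 j [ 0.52  0.23 -0.46  0.88 -0.    0.6 ] F [ 0.57 -0.16 -2.87] T [-0.004  0.006  0.005] w 0.061 72.34314858913422
```

Request:
jog_arm(steps="-0.035 0 0 0;-0.07 0 0 0;-0.07 0 0 0;-0.07 0 0 0;-0.07 0 0 0;-0.07 0 0 0;-0.07 0 0 0")

```text
t: 8.68
position: [0.4723, 0.223, 0.1382]
tcp_rot: [0.042, 0.999, -0.0, -0.001]
wrist_force: [0.3, -0.3, -3.7]
width: 0.0612
gripper_force: 72.2
```

```bash
python3 - <<'E'
from bench import env
from h import *
moment(env);st(env.get_obs())
E
```

```text
tool-frame moment/force [ 0.011  0.014 -0.005 -0.216 -0.305  3.364] std [0.027 0.028 0.004 0.303 0.235 0.248]
t 8.8833 p [0.4729 0.2233 0.1385] yaw 175.2 j [ 0.44  0.32 -0.33  0.92  0.    0.52] F [-0.66 -0.56 -2.23] T [-0.06  -0.016 -0.05 ] w 0.0612 72.17248946428299
```

Request:
jog_arm(steps="0.02 0 0 0;0.035 0 0.01 0;0.035 0 0.035 0;0.035 0 0.06 0;0.035 0 0.08 0;0.035 0 0.095 0;0.035 0 0.103 0;0.035 0 0.107 0;0.035 0 0.109 0;0.035 0 0.109 0;0.035 0 0.109 0")

```text
t: 9.8
position: [0.4395, 0.2266, 0.0303]
tcp_rot: [0.042, 0.999, 0.001, 0.001]
wrist_force: [0.6, 0.6, -3.2]
width: 0.0608
gripper_force: 72.3
```

Request:
jog_arm(steps="0 0 0 0;0 0 0 0;0 0 0 0;0 0 0 0;0 0 -0.02 0;0 0 -0.05 0;0 0 -0.085 0;0 0 -0.12 0;0 0 -0.13 0", jaw=0.08)

```text
t: 10.55
position: [0.4413, 0.2276, 0.1646]
tcp_rot: [0.042, 0.999, 0.002, 0.004]
wrist_force: [1.1, 1.0, 0.2]
width: 0.0798
gripper_force: 0.0
```

```bash
python3 - <<'E'
from bench import env
from h import *
o=env.get_obs(); st(o); print(go(o,.4749,-.0172,.028,16.3))
E
```

```text
t 10.55 p [0.4413 0.2276 0.1646] yaw 175.2 j [ 0.48  0.25 -0.35  0.96  0.    0.56] F [1.12 1.03 0.19] T [ 0.041 -0.018 -0.019] w 0.0798 0.0
[-0.0541, -0.2411, 0.1366, -21.1354]
```

Request:
jog_arm(steps="-0.004 -0.015 0 -3;-0.01 -0.045 0 -7;-0.019 -0.08 0 -13;-0.028 -0.118 0 -21;-0.037 -0.156 0 -21;-0.045 -0.19 0.01 -21;-0.052 -0.22 0.025 -21;-0.056 -0.237 0.04 -21;-0.0565 -0.2395 0.045 -21;-0.0565 -0.2395 0.045 -21;-0.0565 -0.2395 0.045 -21")

```text
t: 11.47
position: [0.4744, -0.0168, 0.1144]
tcp_rot: [-0.141, 0.99, 0.0, -0.0]
wrist_force: [0.1, -0.4, 0.1]
width: 0.0804
gripper_force: 0.0
```

```bash
python3 - <<'E'
from bench import env
from h import *
o=env.get_obs(); st(o); print(go(o,.4749,-.0172,.028,16.3))
E
```

```text
t 11.4667 p [ 0.4744 -0.0168  0.1144] yaw -163.8 j [-0.04  0.27 -0.48  0.83  0.   -0.32] F [ 0.11 -0.36  0.14] T [-0.004 -0.014 -0.024] w 0.0804 0.0
[-0.0003, -0.0005, 0.0864, -0.1363]
```

Request:
jog_arm(steps="0 0 0.015 0;0 0 0.04 0;0 0 0.06 0;0 0 0.075 0;0 0 0.084 0;0 0 0.086 0;0 0 0.086 0")

```text
t: 12.05
position: [0.4748, -0.0164, 0.0285]
tcp_rot: [-0.141, 0.99, 0.0, -0.0]
wrist_force: [-0.0, -0.5, 0.6]
width: 0.0799
gripper_force: 0.0
```

Request:
jog_arm(steps="0 0 0 0;0 0 0 0;0 0 0 0;0 0 0 0;0 0 0 0;0 0 0 0", jaw=0.04)

```text
t: 12.55
position: [0.4761, -0.0172, 0.0298]
tcp_rot: [-0.141, 0.99, -0.0, 0.002]
wrist_force: [-0.6, 0.7, 6.1]
width: 0.0614
gripper_force: 66.8
```

Request:
jog_arm(steps="0 0 -0.008 0;0 0 -0.025 0;0 0 -0.05 0;0 0 -0.075 0;0 0 -0.098 0;0 0 -0.11 0;0 0 -0.11 0;0 0 -0.11 0;0 0 -0.11 0")

```text
t: 13.3
position: [0.4736, -0.0173, 0.1374]
tcp_rot: [-0.141, 0.99, 0.0, -0.001]
wrist_force: [-0.1, -0.3, -2.8]
width: 0.0614
gripper_force: 66.5
```

Request:
jog_arm(steps="0.035 0 0 0;0 0 0 0;-0.035 0 0 0;0 0 0 0;0.035 0 0 0;0 0 0 0;-0.035 0 0 0;0 0 0 0;0.035 0 0 0;0 0 0 0;-0.035 0 0 0;0 0 0 0;0.035 0 0 0;0.035 0 0 0;0.035 0 0 0;0.035 0 0 0;0.035 0 0 0;0.035 0 0 0")

```text
t: 14.8
position: [0.4419, -0.027, 0.1384]
tcp_rot: [-0.141, 0.99, -0.0, 0.0]
wrist_force: [1.0, -0.6, -3.6]
width: 0.0609
gripper_force: 69.9
```

```bash
python3 - <<'E'
from bench import env
from h import *
moment(env);st(env.get_obs())
E
```

```text
tool-frame moment/force [-2.00e-03 -1.50e-02  1.50e-02 -4.24e-01 -3.02e-01  2.95e+00] std [0.031 0.022 0.042 0.409 0.397 0.548]
t 15.0 p [ 0.4415 -0.0269  0.1385] yaw -163.8 j [-0.06  0.19 -0.51  0.87  0.   -0.34] F [-0.16 -0.35 -3.95] T [-0.027 -0.007  0.003] w 0.061 69.93228435516357
```

Request:
jog_arm(steps="-0.035 0 0 0;-0.07 0 0 0;-0.07 0 0 0;-0.07 0 0 0;-0.07 0 0 0;-0.07 0 0 0;-0.07 0 0 0")

```text
t: 15.58
position: [0.5072, -0.0077, 0.1382]
tcp_rot: [-0.14, 0.99, 0.0, -0.001]
wrist_force: [-1.0, -0.6, -2.7]
width: 0.0611
gripper_force: 70.4
```

```bash
python3 - <<'E'
from bench import env
from h import *
moment(env);st(env.get_obs())
E
```

```text
tool-frame moment/force [-0.007 -0.025 -0.028  0.505 -0.22   2.949] std [0.03  0.029 0.04  0.699 0.414 0.413]
t 15.7833 p [ 0.5079 -0.0077  0.1385] yaw -163.9 j [-0.02  0.3  -0.36  0.91 -0.   -0.3 ] F [-0.23  0.16 -2.67] T [-0.005  0.001  0.041] w 0.0613 70.39673298597336
```

Request:
jog_arm(steps="0.02 0 0 0;0.035 0 0.01 0;0.035 0 0.035 0;0.035 0 0.06 0;0.035 0 0.08 0;0.035 0 0.095 0;0.035 0 0.103 0;0.035 0 0.107 0;0.035 0 0.109 0;0.035 0 0.109 0;0.035 0 0.109 0")

```text
t: 16.7
position: [0.4758, -0.0173, 0.0303]
tcp_rot: [-0.141, 0.99, -0.0, 0.001]
wrist_force: [-0.4, 1.2, -3.3]
width: 0.0613
gripper_force: 70.3
```

Request:
jog_arm(steps="0 0 0 0;0 0 0 0;0 0 0 0;0 0 0 0;0 0 -0.02 0;0 0 -0.05 0;0 0 -0.085 0;0 0 -0.12 0;0 0 -0.13 0;0 0 -0.13 0;0 0 -0.13 0", jaw=0.08)

```text
t: 17.62
position: [0.4752, -0.0173, 0.1597]
tcp_rot: [-0.141, 0.99, -0.0, 0.001]
wrist_force: [-0.1, 0.2, -0.2]
width: 0.0798
gripper_force: 0.0
```

```bash
python3 - <<'E'
from bench import env
from h import *
o=env.get_obs(); st(o); print(go(o,.4629,-.1952,.028,8.5))
E
```

```text
t 17.6167 p [ 0.4752 -0.0173  0.1597] yaw -163.8 j [-0.04  0.23 -0.4   0.94  0.   -0.32] F [-0.14  0.24 -0.17] T [-0.004  0.009  0.045] w 0.0798 0.0
[0.0613, -0.1675, 0.1317, 7.6671]
```

Request:
jog_arm(steps="0.005 -0.015 0 2;0.016 -0.045 0 5;0.029 -0.08 0 7.7;0.042 -0.115 0.005 7.7;0.053 -0.145 0.02 7.7;0.06 -0.163 0.04 7.7;0.0613 -0.1675 0.05 7.7;0.0613 -0.1675 0.05 7.7;0.0613 -0.1675 0.05 7.7")

```text
t: 18.37
position: [0.4608, -0.1941, 0.1076]
tcp_rot: [-0.074, 0.997, 0.001, -0.002]
wrist_force: [-0.3, 0.3, 0.6]
width: 0.0802
gripper_force: 0.0
```

```bash
python3 - <<'E'
from bench import env
from h import *
o=env.get_obs(); st(o); print(go(o,.4629,-.1952,.028,8.5))
E
```

```text
t 18.3667 p [ 0.4608 -0.1941  0.1076] yaw -171.5 j [-0.4   0.32 -0.43  0.83  0.   -0.55] F [-0.33  0.27  0.64] T [ 0.007  0.006 -0.062] w 0.0802 0.0
[-0.0019, -0.0014, 0.0796, -0.0485]
```

Request:
jog_arm(steps="-0.001 -0.001 0.015 0;-0.001 -0.001 0.04 0;-0.001 -0.001 0.06 0;-0.001 -0.001 0.073 0;-0.001 -0.001 0.08 0;-0.001 -0.001 0.081 0;-0.001 -0.001 0.081 0")

```text
t: 18.95
position: [0.464, -0.1952, 0.0287]
tcp_rot: [-0.075, 0.997, 0.0, 0.0]
wrist_force: [0.4, 0.4, -0.6]
width: 0.08
gripper_force: 0.0
```

Request:
jog_arm(steps="0 0 0 0;0 0 0 0;0 0 0 0;0 0 0 0;0 0 0 0;0 0 0 0", jaw=0.04)

```text
t: 19.45
position: [0.4648, -0.1962, 0.0297]
tcp_rot: [-0.074, 0.997, -0.0, 0.001]
wrist_force: [0.1, 1.6, 5.7]
width: 0.0611
gripper_force: 66.9
```

Request:
jog_arm(steps="0 0 -0.008 0;0 0 -0.025 0;0 0 -0.05 0;0 0 -0.075 0;0 0 -0.098 0;0 0 -0.11 0;0 0 -0.11 0;0 0 -0.11 0;0 0 -0.11 0")

```text
t: 20.2
position: [0.4625, -0.1957, 0.1373]
tcp_rot: [-0.074, 0.997, 0.0, -0.001]
wrist_force: [0.5, 0.0, -3.9]
width: 0.061
gripper_force: 66.3
```

Request:
jog_arm(steps="0.035 0 0 0;0 0 0 0;-0.035 0 0 0;0 0 0 0;0.035 0 0 0;0 0 0 0;-0.035 0 0 0;0 0 0 0;0.035 0 0 0;0 0 0 0;-0.035 0 0 0;0 0 0 0;0.035 0 0 0;0.035 0 0 0;0.035 0 0 0;0.035 0 0 0;0.035 0 0 0;0.035 0 0 0")

```text
t: 21.7
position: [0.4297, -0.2013, 0.1383]
tcp_rot: [-0.074, 0.997, -0.0, 0.0]
wrist_force: [0.3, 0.5, -2.9]
width: 0.0611
gripper_force: 71.6
```

```bash
python3 - <<'E'
from bench import env
from h import *
moment(env);st(env.get_obs())
E
```

```text
tool-frame moment/force [-0.023 -0.028  0.005  0.107 -0.355  3.084] std [0.019 0.017 0.017 0.328 0.538 0.222]
t 21.9 p [ 0.4294 -0.2012  0.1384] yaw -171.5 j [-0.44  0.24 -0.44  0.89  0.   -0.59] F [-0.31  0.37 -2.95] T [ 0.031 -0.045  0.003] w 0.0611 71.61117374897003
```

Request:
jog_arm(steps="-0.035 0 0 0;-0.07 0 0 0;-0.07 0 0 0;-0.07 0 0 0;-0.07 0 0 0;-0.07 0 0 0;-0.07 0 0 0")

```text
t: 22.48
position: [0.497, -0.1908, 0.1382]
tcp_rot: [-0.074, 0.997, 0.0, -0.001]
wrist_force: [0.6, 1.0, -3.7]
width: 0.0612
gripper_force: 71.9
```

```bash
python3 - <<'E'
from bench import env
from h import *
moment(env);st(env.get_obs())
E
```

```text
tool-frame moment/force [-1.000e-02 -2.000e-03 -7.000e-03 -2.900e-02  2.580e-01  3.345e+00] std [0.019 0.022 0.016 0.532 0.371 0.517]
t 22.6833 p [ 0.4977 -0.191   0.1385] yaw -171.6 j [-0.37  0.34 -0.3   0.93 -0.   -0.51] F [-0.92  0.11 -2.79] T [ 0.059 -0.011  0.016] w 0.0611 71.90425604581833
```

Request:
jog_arm(steps="0.02 0 0 0;0.055 0 0 0;0.09 0 0 0;0.115 0 0 0;0.13 0 0 0;0.138 0 0 0;0.142 0 0 0;0.143 0 0 0;0.143 0 0 0;0.143 0 0 0;0.143 0 0 0")

```text
t: 23.6
position: [0.358, -0.2122, 0.1384]
tcp_rot: [-0.074, 0.997, -0.0, 0.0]
wrist_force: [0.9, 0.3, -3.0]
width: 0.0609
gripper_force: 71.8
```

```bash
python3 - <<'E'
from bench import env
from h import *
moment(env,8);st(env.get_obs())
E
```

```text
tool-frame moment/force [-0.007  0.004  0.023 -0.036  0.07   3.261] std [0.024 0.024 0.03  0.457 0.706 0.292]
t 24.0 p [ 0.3568 -0.2119  0.1383] yaw -171.5 j [-0.54  0.15 -0.57  0.85  0.   -0.68] F [ 0.32 -0.01 -3.44] T [ 0.03  -0.049 -0.068] w 0.061 71.77583634853363
```

Request:
jog_arm(steps="-0.02 0 0 0;-0.055 0 0 0;-0.09 0 0 0;-0.115 0 0 0;-0.13 0 0 0;-0.138 0 0 0;-0.142 0 0 0;-0.143 0 0 0;-0.143 0 0 0;-0.143 0 0 0;-0.143 0 0 0")

```text
t: 24.92
position: [0.497, -0.191, 0.1383]
tcp_rot: [-0.073, 0.997, 0.0, -0.0]
wrist_force: [-0.3, 0.3, -2.6]
width: 0.0613
gripper_force: 71.8
```

```bash
python3 - <<'E'
from bench import env
from h import *
moment(env,8);st(env.get_obs())
E
```

```text
tool-frame moment/force [ 0.009 -0.015 -0.013  0.015 -0.043  3.264] std [0.027 0.026 0.022 0.424 0.358 0.523]
t 25.3167 p [ 0.4981 -0.191   0.1384] yaw -171.5 j [-0.37  0.34 -0.3   0.93  0.   -0.51] F [ 0.07 -0.73 -2.86] T [ 0.01   0.032 -0.02 ] w 0.0612 71.75942838191986
```

Request:
jog_arm(steps="0.02 0 0 0;0.035 0 0.01 0;0.035 0 0.035 0;0.035 0 0.06 0;0.035 0 0.08 0;0.035 0 0.095 0;0.035 0 0.103 0;0.035 0 0.107 0;0.035 0 0.109 0;0.035 0 0.109 0;0.035 0 0.109 0")

```text
t: 26.23
position: [0.4647, -0.1965, 0.0303]
tcp_rot: [-0.074, 0.997, -0.001, 0.001]
wrist_force: [-0.1, -0.0, -4.5]
width: 0.0611
gripper_force: 71.8
```

Request:
jog_arm(steps="0 0 0 0;0 0 0 0;0 0 0 0;0 0 0 0;0 0 -0.02 0;0 0 -0.05 0;0 0 -0.085 0;0 0 -0.12 0;0 0 -0.13 0;0 0 -0.13 0;0 0 -0.13 0", jaw=0.08)

```text
t: 27.15
position: [0.464, -0.1963, 0.1597]
tcp_rot: [-0.074, 0.997, -0.0, 0.001]
wrist_force: [1.1, 0.3, 0.5]
width: 0.0799
gripper_force: 0.0
```

```bash
python3 - <<'E'
from bench import env
from h import *
o=env.get_obs(); st(o)
A=env.grab_frame("scene");B=env.grab_frame("side")
for nm,sa,sb,x0 in (("L",(309,180),(269,180),(.44,.22)),("M",(271,238),(298,238),(.47,-.02)),("R",(224,280),(307,294),(.46,-.2))):
  try:
    r=fit([(B,greymask(B,sb))],x0); print(nm,r.x.round(4),r.fun.round(3))
    r=fit([(A,greymask(A,sa))],x0); print(nm,r.x.round(4),r.fun.round(3))
  except Exception as e: print(nm,e)
cv2.imwrite("pics/side1.png",np.hstack([cv2.resize(A["pixels"][140:330,170:390],None,fx=1.8,fy=2.4),cv2.resize(B["pixels"][140:330,200:420],None,fx=1.8,fy=2.4)])[:,:,::-1])
print(go(o,.4749,-.0172,.028,16.3))
E
```

```text
t 27.15 p [ 0.464  -0.1963  0.1597] yaw -171.5 j [-0.4   0.27 -0.34  0.96  0.   -0.55] F [1.08 0.28 0.49] T [-0.014  0.031  0.012] w 0.0799 0.0
L [ 0.4389  0.2273 -0.0898  0.0584] 0.038
L [ 0.4392  0.2282 -0.0711  0.0586] 0.043
M [ 0.4826 -0.0226  0.1633  0.1075] 0.404
M [ 0.4754 -0.0169  0.2736  0.0595] 0.045
R [ 0.4635 -0.1961  0.1615  0.0564] 0.147
R [ 0.4635 -0.1956  0.1563  0.0596] 0.159
[-0.0371, 0.1755, 0.1317, -7.8344]
```

View pics/side1.png

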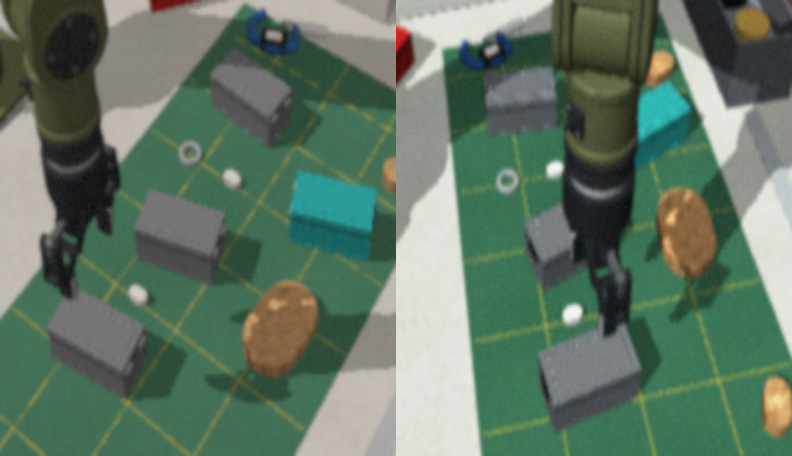

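All three cases are back where they stood (L at crop (250,95), M (180,235), R (97,340)). No reading shows a clear shift, so I'll re-test the middle and left with a softer stop that holds the ball at the end wall.

Request:
jog_arm(steps="-0.003 0.015 0 -2;-0.01 0.048 0 -5;-0.018 0.085 0 -7.8;-0.026 0.122 0.005 -7.8;-0.032 0.152 0.02 -7.8;-0.036 0.17 0.04 -7.8;-0.037 0.1755 0.06 -7.8;-0.037 0.1755 0.085 -7.8;-0.037 0.1755 0.11 -7.8;-0.037 0.1755 0.125 -7.8;-0.037 0.1755 0.131 -7.8;-0.037 0.1755 0.131 -7.8")

```text
t: 28.25
position: [0.4714, -0.0169, 0.0257]
tcp_rot: [-0.142, 0.99, 0.001, -0.003]
wrist_force: [-1.2, 0.0, 0.3]
width: 0.0799
gripper_force: 0.0
```

Request:
jog_arm(steps="0 0 0 0;0 0 0 0;0 0 0 0;0 0 0 0;0 0 0 0;0 0 0 0", jaw=0.04)

```text
t: 28.75
position: [0.4748, -0.0171, 0.0289]
tcp_rot: [-0.141, 0.99, -0.0, 0.001]
wrist_force: [-0.2, -0.1, 1.2]
width: 0.061
gripper_force: 66.0
```

Request:
jog_arm(steps="0 0 -0.008 0;0 0 -0.025 0;0 0 -0.05 0;0 0 -0.075 0;0 0 -0.098 0;-0.005 0 -0.11 0;-0.015 0 -0.11 0;-0.028 0 -0.11 0;-0.035 0 -0.11 0;-0.035 0 -0.11 0")

```text
t: 29.58
position: [0.5095, -0.0068, 0.1376]
tcp_rot: [-0.142, 0.99, 0.0, 0.0]
wrist_force: [-0.5, -0.5, -3.1]
width: 0.0614
gripper_force: 66.2
```

Request:
jog_arm(steps="0.02 0 0 0;0.055 0 0 0;0.09 0 0 0;0.115 0 0 0;0.13 0 0 0;0.138 0 0 0;0.142 0 0 0;0.143 0 0 0;0.143 0 0 0;0.143 0 0 0;0.143 0 0 0")

```text
t: 30.5
position: [0.3719, -0.0472, 0.1384]
tcp_rot: [-0.142, 0.99, -0.0, 0.0]
wrist_force: [0.5, 0.2, -3.5]
width: 0.0611
gripper_force: 66.9
```

```bash
python3 - <<'E'
from bench import env
from h import *
moment(env,8);st(env.get_obs())
E
```

```text
tool-frame moment/force [-3.000e-03  8.000e-03 -2.000e-03  1.110e-01  1.090e-01  3.175e+00] std [0.021 0.008 0.029 0.428 0.507 0.355]
t 30.9 p [ 0.3707 -0.0472  0.1383] yaw -163.7 j [-0.13  0.08 -0.65  0.84  0.   -0.41] F [-0.08  0.09 -3.89] T [ 0.009  0.022 -0.035] w 0.0611 66.86109781265259
```

Request:
jog_arm(steps="-0.02 0 0 0;-0.055 0 0 0;-0.09 0 0 0;-0.115 0 0 0;-0.13 0 0 0;-0.138 0 0 0;-0.142 0 0 0;-0.143 0 0 0;-0.143 0 0 0;-0.143 0 0 0;-0.143 0 0 0")

```text
t: 31.82
position: [0.5067, -0.0075, 0.1383]
tcp_rot: [-0.141, 0.99, 0.0, -0.0]
wrist_force: [0.0, 0.2, -3.0]
width: 0.0613
gripper_force: 67.7
```

```bash
python3 - <<'E'
from bench import env
from h import *
moment(env,8);st(env.get_obs())
E
```

```text
tool-frame moment/force [-0.012 -0.023 -0.     0.119 -0.183  3.11 ] std [0.026 0.021 0.031 0.613 0.584 0.407]
t 32.2167 p [ 0.5079 -0.0073  0.1384] yaw -163.7 j [-0.01  0.3  -0.36  0.91 -0.   -0.3 ] F [ 1.08  0.55 -3.47] T [0.025 0.029 0.001] w 0.0612 67.7367639541626
```

Request:
jog_arm(steps="0.02 0 0 0;0.035 0 0.01 0;0.035 0 0.035 0;0.035 0 0.06 0;0.035 0 0.08 0;0.035 0 0.095 0;0.035 0 0.103 0;0.035 0 0.107 0;0.035 0 0.109 0;0.035 0 0.109 0;0.035 0 0.109 0")

```text
t: 33.13
position: [0.4752, -0.0171, 0.0301]
tcp_rot: [-0.141, 0.99, -0.0, 0.001]
wrist_force: [0.5, 0.6, -2.9]
width: 0.0612
gripper_force: 68.1
```

Request:
jog_arm(steps="0 0 0 0;0 0 0 0;0 0 0 0;0 0 0 0;0 0 -0.02 0;0 0 -0.05 0;0 0 -0.085 0;0 0 -0.12 0;0 0 -0.13 0;0 0 -0.13 0;0 0 -0.13 0", jaw=0.08)

```text
t: 34.05
position: [0.4748, -0.0171, 0.1598]
tcp_rot: [-0.141, 0.99, -0.0, 0.001]
wrist_force: [-0.5, -0.5, 0.5]
width: 0.08
gripper_force: 0.0
```

```bash
python3 - <<'E'
from bench import env
from h import *
o=env.get_obs(); st(o); print(go(o,.4388,.227,.028,-4.7))
E
```

```text
t 34.05 p [ 0.4748 -0.0171  0.1598] yaw -163.7 j [-0.04  0.23 -0.4   0.94 -0.   -0.32] F [-0.47 -0.51  0.48] T [-0.01  -0.006 -0.042] w 0.08 0.0
[-0.0338, 0.2444, 0.1318, 20.9657]
```

Request:
jog_arm(steps="-0.002 0.015 0 3;-0.007 0.05 0 8;-0.012 0.088 0 14;-0.018 0.127 0 21;-0.023 0.166 0 21;-0.028 0.203 0.01 21;-0.032 0.23 0.025 21;-0.034 0.242 0.045 21;-0.034 0.2445 0.07 21;-0.034 0.2445 0.095 21;-0.034 0.2445 0.115 21;-0.034 0.2445 0.127 21;-0.034 0.2445 0.131 21;-0.034 0.2445 0.131 21;-0.034 0.2445 0.131 21")

```text
t: 35.3
position: [0.4379, 0.2268, 0.0277]
tcp_rot: [0.041, 0.999, -0.0, -0.001]
wrist_force: [-0.3, -0.2, 0.1]
width: 0.08
gripper_force: 0.0
```

Request:
jog_arm(steps="0 0 0 0;0 0 0 0;0 0 0 0;0 0 0 0;0 0 0 0;0 0 0 0", jaw=0.04)

```text
t: 35.8
position: [0.4394, 0.2275, 0.0293]
tcp_rot: [0.041, 0.999, 0.0, 0.001]
wrist_force: [-0.9, -0.5, 5.4]
width: 0.061
gripper_force: 67.3
```

Request:
jog_arm(steps="0 0 -0.008 0;0 0 -0.025 0;0 0 -0.05 0;0 0 -0.075 0;0 0 -0.098 0;-0.005 0 -0.11 0;-0.015 0 -0.11 0;-0.028 0 -0.11 0;-0.035 0 -0.11 0;-0.035 0 -0.11 0")

```text
t: 36.63
position: [0.4747, 0.224, 0.1373]
tcp_rot: [0.042, 0.999, -0.0, -0.0]
wrist_force: [0.3, -0.1, -3.4]
width: 0.0611
gripper_force: 66.5
```

Request:
jog_arm(steps="0.02 0 0 0;0.055 0 0 0;0.09 0 0 0;0.115 0 0 0;0.13 0 0 0;0.138 0 0 0;0.142 0 0 0;0.143 0 0 0;0.143 0 0 0;0.143 0 0 0;0.143 0 0 0")

```text
t: 37.55
position: [0.3321, 0.2364, 0.1384]
tcp_rot: [0.042, 0.999, 0.0, 0.001]
wrist_force: [0.7, 0.7, -3.3]
width: 0.0611
gripper_force: 67.7
```

```bash
python3 - <<'E'
from bench import env
from h import *
moment(env,8);st(env.get_obs())
E
```

```text
tool-frame moment/force [ 9.000e-03 -7.700e-02 -3.000e-03 -4.800e-02  4.890e-01  3.442e+00] std [0.029 0.023 0.035 0.421 0.438 0.399]
t 37.95 p [0.3309 0.2361 0.1383] yaw 175.3 j [ 0.62  0.14 -0.58  0.85 -0.    0.7 ] F [ 0.49 -0.43 -4.56] T [-0.003 -0.043 -0.018] w 0.0613 67.68314570188522
```

Request:
jog_arm(steps="-0.02 0 0 0;-0.055 0 0 0;-0.09 0 0 0;-0.115 0 0 0;-0.13 0 0 0;-0.138 0 0 0;-0.142 0 0 0;-0.143 0 0 0;-0.143 0 0 0;-0.143 0 0 0;-0.143 0 0 0")

```text
t: 38.87
position: [0.472, 0.2243, 0.1383]
tcp_rot: [0.041, 0.999, -0.0, -0.001]
wrist_force: [-0.3, -0.0, -3.5]
width: 0.0611
gripper_force: 67.7
```

```bash
python3 - <<'E'
from bench import env
from h import *
moment(env,8);st(env.get_obs())
E
```

```text
tool-frame moment/force [-0.017  0.061 -0.007 -0.     0.011  3.114] std [0.027 0.024 0.015 0.285 0.362 0.388]
t 39.2667 p [0.4733 0.2244 0.1384] yaw 175.3 j [ 0.44  0.32 -0.33  0.92  0.    0.53] F [-0.36  0.09 -2.3 ] T [-0.009  0.104 -0.015] w 0.0611 67.68962144851685
```

The left case rattles: its moment goes from −0.077 to +0.061 N m, while middle and right stay within 0.03. I'll refine the oval's centre next.

```bash
python3 - <<'E'
from bench import env
from h import *
fm=[]
for n in ("scene","side"):
    f=env.grab_frame(n); s=[d for d in env.silhouettes(f,"oval_mark_top")]
    print([(d["p"],np.argwhere(d["pixels"]).mean(0).round(0)[::-1].tolist(),int(d["pixels"].sum())) for d in s],[(d["p"],d["location"]) for d in env.search_frame(f,"oval_mark_top")])
    hsv=cv2.cvtColor(f["pixels"],cv2.COLOR_RGB2HSV); m=((hsv[...,0]<22)&(hsv[...,1]>70)).astype(np.uint8)
    c=proj(f,[.653,-.034,.02])[0].astype(int); w=np.zeros_like(m); w[c[1]-32:c[1]+33,c[0]-32:c[0]+33]=1
    m=cv2.morphologyEx(m*w,cv2.MORPH_CLOSE,np.ones((5,5))); k,l,stt,_=cv2.connectedComponentsWithStats(m); m=(l==1+np.argmax(stt[1:,4])).astype(np.uint8); fm.append((f,m)); print(m.sum())
t=np.linspace(0,2*np.pi,60)
def cyl(p):
    e=np.c_[.06*np.cos(t),.04*np.sin(t)]; c,s=np.cos(p[2]),np.sin(p[2]); e=e@np.array([[c,s],[-s,c]])+p[:2]
    return np.vstack([np.c_[e,0*t],np.c_[e,0*t+p[3]]])
def best(fm):
    return min((minimize(lambda p:sum(np.abs(hullmask(f,cyl(p))-m).sum()/m.sum() for f,m in fm),[.653,-.034,y,.02],method="Nelder-Mead",options=dict(initial_simplex=[[.653,-.034,y,.02],[.663,-.034,y,.02],[.653,-.024,y,.02],[.653,-.034,y+.3,.02],[.653,-.034,y,.026]])) for y in (0,.8,1.6,2.4)),key=lambda r:r.fun)
for q in (fm,fm[:1],fm[1:]): r=best(q); print(r.x.round(4),r.fun.round(3))
o=env.get_obs(); r=best(fm); print(go(o,r.x[0],r.x[1],.16,-4.7))
E
```

```text
[(0.73, [325.0, 277.0], 1239)] [(0.65, [0.6571, -0.0329, 0.0157])]
1207
[(0.69, [360.0, 236.0], 959)] [(0.97, [0.6517, -0.0356, 0.0213]), (0.73, [0.4777, 0.1041, 0.0145]), (0.71, [0.3899, 0.3509, 0.0179])]
943
[ 0.6569 -0.028   1.4743  0.0237] 0.149
[ 0.6577 -0.0269  1.3814  0.0252] 0.064
[ 0.6571 -0.0286  1.4965  0.0219] 0.071
[-0.2037, -0.2363, -0.0217, -0.0377]
```

Request:
jog_arm(steps="0 0 -0.01 0;-0.005 -0.006 -0.02 0;-0.02 -0.023 -0.022 0;-0.042 -0.049 -0.022 0;-0.066 -0.076 -0.022 0;-0.09 -0.104 -0.022 0;-0.114 -0.132 -0.022 0;-0.138 -0.16 -0.022 0;-0.16 -0.185 -0.022 0;-0.178 -0.206 -0.022 0;-0.19 -0.22 -0.022 0;-0.198 -0.229 -0.022 0;-0.202 -0.234 -0.022 0;-0.203 -0.235 -0.022 0;-0.203 -0.235 -0.022 0;-0.203 -0.235 -0.022 0;-0.203 -0.235 -0.022 0;-0.203 -0.235 -0.022 0")

```text
t: 41.07
position: [0.6557, -0.0256, 0.1605]
tcp_rot: [0.041, 0.999, 0.0, -0.0]
wrist_force: [-0.1, 0.7, -3.1]
width: 0.0611
gripper_force: 67.7
```

```bash
python3 - <<'E'
from bench import env
from h import *
o=env.get_obs(); st(o); print(np.abs(o["qvel"]).max()); print(go(o,.656,-.029,.16,-4.7))
A=env.grab_frame("scene");B=env.grab_frame("side")
cv2.imwrite("pics/fin.png",np.hstack([A["pixels"][60:400,120:510],B["pixels"][60:400,160:550]])[:,:,::-1])
E
```

```text
t 41.0667 p [ 0.6557 -0.0256  0.1605] yaw 175.4 j [-0.04  0.52  0.07  1.11  0.    0.04] F [-0.06  0.71 -3.11] T [ 0.03   0.088 -0.026] w 0.0611 67.67088979482651
0.004411980539183251
[-0.0006, -0.0034, 0.0005, 0.05]
```

View pics/fin.png

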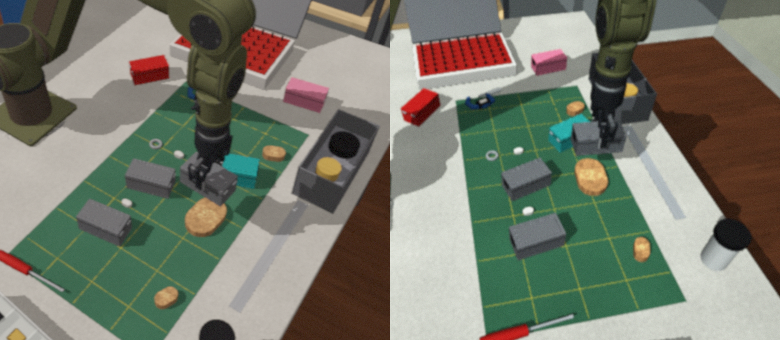

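The case is held level over the oval, at left crop (208,180) above the oval at (206,215), and the others stand untouched. One small centring nudge, then hand in.

Request:
jog_arm(steps="0 -0.002 0 0;0 -0.003 0 0;0 -0.003 0 0;0 -0.003 0 0;0 -0.003 0 0;0 -0.003 0 0;0 -0.003 0 0;0 -0.003 0 0")

```text
t: 41.83
position: [0.656, -0.0296, 0.1603]
tcp_rot: [0.041, 0.999, 0.0, -0.0]
wrist_force: [-0.8, -0.1, -2.0]
width: 0.0612
gripper_force: 67.7
```

```bash
python3 - <<'E'
from bench import env
from h import *
st(env.get_obs()); print(env.hand_in())
E
```

```text
t 41.8333 p [ 0.656  -0.0296  0.1603] yaw 175.3 j [-0.05  0.52  0.07  1.11  0.    0.04] F [-0.83 -0.06 -2.03] T [0.029 0.094 0.023] w 0.0612 67.67157912254333
the job is handed in; nothing more can be done
None
```

The left case is the one that rattles, and I handed in at 41.8 s with it held level and still, centred over the oval block, underside about 11 cm above it; all three were shaken left to right and set back, but the first pass was inconclusive, so I re-tested right, middle and left (not in row order), and only the left shifted (−0.08 to +0.06 N m).

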